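# Sort out the files with loose handles

### The job

Some of the files standing in the wooden rack have handles that have worked loose on their tangs. Wiggle each handle gently side to side along the row, with the file still standing in the rack, to feel for play; stand every file with a loose handle fully down in a slot of the red repair rack, handle up, and leave the sound ones in their slots, without wrenching any handle or disturbing the other things on the bench.

Things in the scene. Friction and masses are not known exactly. Their poses are not given: they have to be found in the camera images.
- rack: Varnished wooden file rack, a block 70 x 310 x 80 mm (x, y, z) fixed to the bench; origin at the centre of its underside, y along the row. Four slots in its top at y = -112.5, -37.5, 37.5 and 112.5 mm, x = 0, each 17.5 mm (x) by 6.5 mm (y), floor 10 mm above the bench; a file stands blade-down in each. A sideways push at mid-handle loads the slot edges about four times over; over about 14 N spoils the slot.
- repair_rack: Red block 215 x 75 x 80 mm (x, y, z) of the repair rack, fixed on a dark steel foot, empty at the start. It leans 0.26 rad: origin at the centre of its underside, x level along its row, z up the slots, leaning towards +y. Three slots in its top at x = -70, 0 and 70 mm, y = 0, each 23.5 mm (x) by 14 mm (y), mouths chamfered 3 mm, floors 10 mm above the underside.
- file_a: Flat steel file, green plastic handle; all look alike: which handles are loose must be felt. This is the blade: origin at its tip (lower end), z up the file, 16 mm wide in x, 5 mm thick in y, slightly slimmer last 6 mm, about 70 g. Its axes are parallel to the rack's while it stands there. Slack in the slot lets any file lean about 3.5 mm either way along y at mid-handle.
- top_a (a point): Centre of the top end of file_a's handle, 195 mm above the blade tip, z up the handle. Handle: round, 90 mm long, thickest (26 mm) 165 mm above the tip, 35 g. If loose it rocks on the tang about the blade's x axis, pivot 105 mm above the tip, almost freely 0.1 rad either way, and falls over to a stop; the blade hangs as limply from a held handle. If sound: 0.1 mm per N at mid-handle.
- file_b: Flat steel file, green plastic handle; all look alike: which handles are loose must be felt. This is the blade: origin at its tip (lower end), z up the file, 16 mm wide in x, 5 mm thick in y, slightly slimmer last 6 mm, about 70 g. Its axes are parallel to the rack's while it stands there. Slack in the slot lets any file lean about 3.5 mm either way along y at mid-handle.
- top_b (a point): Centre of the top end of file_b's handle, 195 mm above the blade tip, z up the handle. Handle: round, 90 mm long, thickest (26 mm) 165 mm above the tip, 35 g. If loose it rocks on the tang about the blade's x axis, pivot 105 mm above the tip, almost freely 0.1 rad either way, and falls over to a stop; the blade hangs as limply from a held handle. If sound: 0.1 mm per N at mid-handle.
- file_c: Flat steel file, green plastic handle; all look alike: which handles are loose must be felt. This is the blade: origin at its tip (lower end), z up the file, 16 mm wide in x, 5 mm thick in y, slightly slimmer last 6 mm, about 70 g. Its axes are parallel to the rack's while it stands there. Slack in the slot lets any file lean about 3.5 mm either way along y at mid-handle.
- top_c (a point): Centre of the top end of file_c's handle, 195 mm above the blade tip, z up the handle. Handle: round, 90 mm long, thickest (26 mm) 165 mm above the tip, 35 g. If loose it rocks on the tang about the blade's x axis, pivot 105 mm above the tip, almost freely 0.1 rad either way, and falls over to a stop; the blade hangs as limply from a held handle. If sound: 0.1 mm per N at mid-handle.
- file_d: Flat steel file, green plastic handle; all look alike: which handles are loose must be felt. This is the blade: origin at its tip (lower end), z up the file, 16 mm wide in x, 5 mm thick in y, slightly slimmer last 6 mm, about 70 g. Its axes are parallel to the rack's while it stands there. Slack in the slot lets any file lean about 3.5 mm either way along y at mid-handle.
- top_d (a point): Centre of the top end of file_d's handle, 195 mm above the blade tip, z up the handle. Handle: round, 90 mm long, thickest (26 mm) 165 mm above the tip, 35 g. If loose it rocks on the tang about the blade's x axis, pivot 105 mm above the tip, almost freely 0.1 rad either way, and falls over to a stop; the blade hangs as limply from a held handle. If sound: 0.1 mm per N at mid-handle.
- casting_1: Aluminium die casting with three round cups, 190 x 74 x 38 mm, lying on the bench; not part of the job, leave it alone.
- casting_2: Another such casting; not part of the job, leave it alone.
- brush: Brush lying on the bench; not part of the job, leave it alone.
- hammer: Hammer lying on the bench; not part of the job, leave it alone.
- oil_can: Yellow can, 52 mm in diameter, 120 mm tall; not part of the job, leave it alone.
- pin_tray: White plastic tray, 110 x 150 x 25 mm; not part of the job, leave it alone.
- plug_gauge: Steel plug, 24 mm in diameter, 70 mm long, lying on the bench; not part of the job, leave it alone.
Not all that is in view belongs to the job. Leave any pink or white look-alike of the file_a alone. Leave any yellow look-alike of the file_b alone.

How it is judged:
On the way:
1. a loose handle has been rocked over by hand, its file standing fully down in the wooden rack (((angle between the z axis of top_a and the z axis of file_a, either way round above 0.05 rad and distance of file_a from where it was at the start of the episode below 0.006 m) or (angle between the z axis of top_b and the z axis of file_b, either way round above 0.05 rad and distance of file_b from where it was at the start of the episode below 0.006 m) or (angle between the z axis of top_c and the z axis of file_c, either way round above 0.05 rad and distance of file_c from where it was at the start of the episode below 0.006 m) or (angle between the z axis of top_d and the z axis of file_d, either way round above 0.05 rad and distance of file_d from where it was at the start of the episode below 0.006 m))).
At the end, for the whole second after the job is handed in: Both loose-handled files (handle leaning over 0.05 rad off the blade, as only those can) stand in slots of the red rack, tip within 12 mm of the floor; both sound files stand in their own slots of the wooden rack, tip within 12 mm of its start, under 0.1 rad off upright; all at rest (((distance of file_a from where it was at the start of the episode below 0.012 m and angle between file_a's own z axis and vertical below 0.1 rad and linear speed of file_a below 0.03 m/s) or (z of file_a in the frame of repair_rack between 0 and 0.022 m and x of file_a in the frame of repair_rack between -0.1 and 0.1 m and y of file_a in the frame of repair_rack between -0.03 and 0.03 m and angle between the z axis of file_a and the z axis of repair_rack, either way round below 0.25 rad and linear speed of file_a below 0.03 m/s and angle between the z axis of top_a and the z axis of file_a, either way round above 0.05 rad)) and ((distance of file_b from where it was at the start of the episode below 0.012 m and angle between file_b's own z axis and vertical below 0.1 rad and linear speed of file_b below 0.03 m/s) or (z of file_b in the frame of repair_rack between 0 and 0.022 m and x of file_b in the frame of repair_rack between -0.1 and 0.1 m and y of file_b in the frame of repair_rack between -0.03 and 0.03 m and angle between the z axis of file_b and the z axis of repair_rack, either way round below 0.25 rad and linear speed of file_b below 0.03 m/s and angle between the z axis of top_b and the z axis of file_b, either way round above 0.05 rad)) and ((distance of file_c from where it was at the start of the episode below 0.012 m and angle between file_c's own z axis and vertical below 0.1 rad and linear speed of file_c below 0.03 m/s) or (z of file_c in the frame of repair_rack between 0 and 0.022 m and x of file_c in the frame of repair_rack between -0.1 and 0.1 m and y of file_c in the frame of repair_rack between -0.03 and 0.03 m and angle between the z axis of file_c and the z axis of repair_rack, either way round below 0.25 rad and linear speed of file_c below 0.03 m/s and angle between the z axis of top_c and the z axis of file_c, either way round above 0.05 rad)) and ((distance of file_d from where it was at the start of the episode below 0.012 m and angle between file_d's own z axis and vertical below 0.1 rad and linear speed of file_d below 0.03 m/s) or (z of file_d in the frame of repair_rack between 0 and 0.022 m and x of file_d in the frame of repair_rack between -0.1 and 0.1 m and y of file_d in the frame of repair_rack between -0.03 and 0.03 m and angle between the z axis of file_d and the z axis of repair_rack, either way round below 0.25 rad and linear speed of file_d below 0.03 m/s and angle between the z axis of top_d and the z axis of file_d, either way round above 0.05 rad)) and y of any of file_b, file_c, file_d in the frame of repair_rack above -0.05 m and y of any of file_a, file_c, file_d in the frame of repair_rack above -0.05 m and y of any of file_a, file_b, file_d in the frame of repair_rack above -0.05 m and y of any of file_a, file_b, file_c in the frame of repair_rack above -0.05 m); the robot touches nothing.
It fails at once if the wooden rack is loaded with more than 60 N in all (a file pushed sideways with more than about 14 N at mid-handle, or the rack struck) (contact force between rack and anything else above 60 N).
It fails at once if the red rack is loaded with more than 60 N in all (contact force between repair_rack and anything else above 60 N).
It fails at once if a handle is forced past its stops (more than 0.16 rad off its blade) (angle between the z axis of top_a and the z axis of file_a, either way round above 0.16 rad or angle between the z axis of top_b and the z axis of file_b, either way round above 0.16 rad or angle between the z axis of top_c and the z axis of file_c, either way round above 0.16 rad or angle between the z axis of top_d and the z axis of file_d, either way round above 0.16 rad).
It fails at once if one of the other things on the bench is moved more than 20 mm (distance of any of casting_1, casting_2, brush, hammer, oil_can, pin_tray, plug_gauge from where it was at the start of the episode above 0.02 m).
It also fails if it takes over 72 s, if anything falls off the work surface, if the arm or the gripper's body presses on something with over 40 N, if the wrist force passes 120 N, or if a joint passes its speed limit or range.

### The arm

A 7-joint arm with a two-finger parallel gripper is mounted at the origin on the work surface. World frame = base frame: x ahead of the robot, y to its left, z up, the work surface at z = 0. Lengths are in m, angles in rad, forces in N, time in s.
With the tool pointing down it reaches from about 0.4 to 0.85 m from the base axis. Payload 10.4 kg.
Tool frame: the origin (TCP) lies midway between the tips of the shut fingers; the grasp point (between the pads) lies 19 mm behind it; z points along the fingers, y is the line along which they close (so a half turn about z gives the same grasp; the last joint's range is limited). The gripper opens to 87 mm and grips with 3 to 60 N. Pads are 19 mm wide; open, the fingers measure 117 mm over their backs; the gripper's body (75 mm by 190 mm) begins 51 mm behind the grasp point.
Start: joints at [1.286, 0.332, -0.065, 1.46, 0.022, 1.35, -0.088], TCP at [0.162, -0.604, 0.223] pointing down, gripper open.
Joint ranges: [-2.6, 2.6], [-0.5, 2.12], [-1.47, 1.34], [0.16, 2.42], [-1.27, 4.41], [0.06, 2.06], [-2.6, 2.6]. Speed limits (rad/s): [2.22, 2.22, 2.79, 2.79, 3.14, 3.14, 3.14].

### API

Orientations are given as a unit quaternion [x, y, z, w].
In Python, from bench import r gives the robot as it stands.
- The arm moves only by the tool carry_out, never from a script. Its argument "steps" is a list that holds one entry, the list of rows, each a list of 6 numbers: the shift along the tool's x, y, z in cm, then the turn, a rotation vector about the tool's x, y, z in rad. In form: [[[dx, dy, dz, wx, wy, wz], ...]]. A call has 1 to 20 rows; each row is the pose to reach, as a shift and turn from the pose commanded when the call began, along the tool's axes at that moment; what a row does not reach only later rows make up. A row lasts 1/12 s, in which the tool goes at most 41.7 mm and 7.16 degrees, less where a joint would pass 70% of its speed; a pose out of reach is approached as far as the arm can. A call with a gripper value outside its range is refused whole. "hand" is the closure, from -1 (fully open) to 1 (shut), set as the call begins (left out, the last holds). The fingers move at their own pace and stop on an object; "squeeze" is the grip in N (left out, the last holds). Time passes only in rows, so rows that repeat a pose let the fingers close. It gives the time, the measured TCP pose, the force, the opening and the grip force at its end, in the units of the state.
- r.read_state(): the state, without advancing time (a new reading comes with each control period).
- r.camera(name): name is "scene" or "top" or "wrist"; returns the picture (400x640x3 uint8, red, green, blue); there is no depth.
- r.camera_params(name): a dict with "fx", "fy", "cx", "cy" (pixels), "view" (4x4, takes a point from world to camera coordinates). Camera axes: x right, y up, looking along -z (the intrinsics and any distortion apply to the point x, -y, -z); pixel columns grow to the right and rows downward; lengths in m; the calibration is good to about 2 mm. A picture is of the moment at which its call begins: read the wrist's pose just before it. camera_params takes no time and is no camera call; for the wrist camera it gives the pose at the moment of the call.
- r.close_job(): hands the job in; it is judged then, once.
The state is a dict: "time": time; "joint_positions": joint angles; "joint_vel": joint speeds; "joint_torque": joint torques, N m; "ee_pos": TCP position; "eef_rot": TCP orientation; "ft_force": force on the tool from outside, world axes, zero at the start; "torque": the same for the moment, N m; "width": finger opening in m; "grip_force": force on a finger pad.
Only numpy, scipy, OpenCV 4.12 (cv2) and the standard library are available. Lean on these libraries where they do the work, as an engineer would, in place of code of your own. Each camera call takes 0.05 s, during which the arm holds its last target. There are 200 camera calls.

## Working session

There is one attempt and no reset: what is moved stays moved. The work goes in short steps, Python scripts to look and compute and a tool call to move; the robot and the scene stay as the last step left them, time stands still between calls to the robot, and variables do not carry over. Pictures are saved under pics/ and viewed, at most 10 in all, crops included, and the job is handed in when it is done.

Besides the shell and the picture viewer there is one more tool, called after "Emit:" as a command line: name --argument value ..., lists and objects as JSON in quotes. carry_out: Moves the arm, as the interface text tells. Its arguments: {"type":"object","properties":{"steps":{"type":"array","items":{"type":"array","items":{"type":"array","items":{"type":"number"}}}},"hand":{"type":"number"},"squeeze":{"type":"number"}},"required":["steps"]}

```bash
ls; mkdir -p pics; python3 - <<'E'
from bench import r
import cv2
s=r.read_state(); print(s['time'],s['ee_pos'],s['eef_rot'],s['width'],s['ft_force'])
for n in("scene","top"):
    im=r.camera(n); cv2.imwrite(f"pics/{n}0.png",cv2.cvtColor(im,cv2.COLOR_RGB2BGR)); p=r.camera_params(n); print(n,p)
E
```

```text
pics
0.0 [ 0.16165518 -0.60331486  0.22174824] [ 9.91441912e-01  1.30546582e-01 -1.27586881e-04 -7.12651876e-04] 0.08673285379828806 [-0.38474726 -0.40179632 -0.11357126]
scene {'fx': 432.40946469345346, 'fy': 432.40946469345346, 'cx': 316.36089944058295, 'cy': 195.2228416047398, 'view': array([[-0.81875168,  0.57363925, -0.02415996,  0.50774836],
       [-0.33187764, -0.43851057,  0.83520399,  0.04673223],
       [ 0.46851139,  0.69184282,  0.5494093 , -1.42187687],
       [ 0.        ,  0.        ,  0.        ,  1.        ]])}
top {'fx': 473.34295948621417, 'fy': 473.34295948621417, 'cx': 317.14135203563893, 'cy': 196.75834380189335, 'view': array([[ 3.14322981e-03, -9.99796443e-01, -1.99297170e-02,
        -4.84928503e-02],
       [ 9.83272655e-01, -5.39435476e-04,  1.82138943e-01,
        -5.92753074e-01],
       [-1.82112618e-01, -2.01688503e-02,  9.83070807e-01,
        -1.46718158e+00],
       [ 0.00000000e+00,  0.00000000e+00,  0.00000000e+00,
         1.00000000e+00]])}
```

View pics/scene0.png

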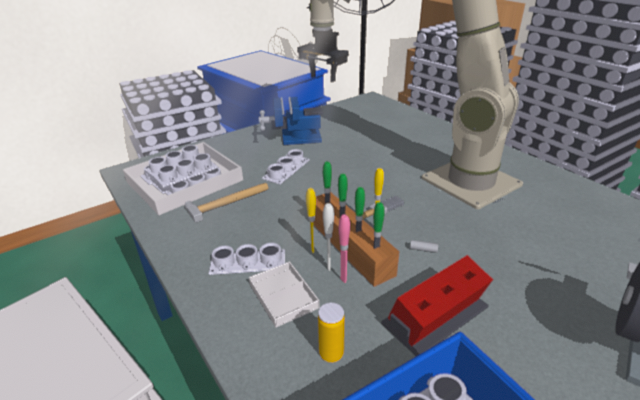

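View pics/top0.png

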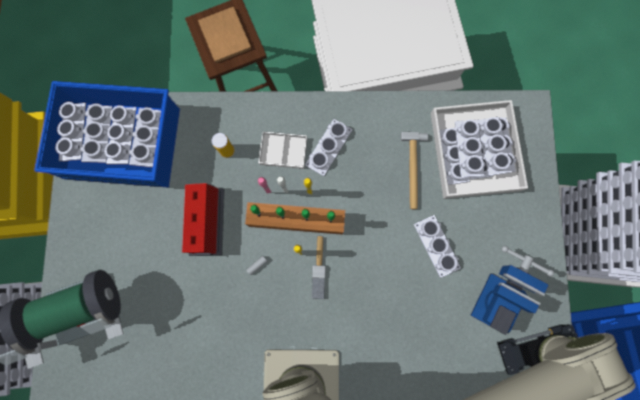

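The wooden rack with its 4 green handles is at top view (255,210), (280,212), (306,214), (331,216) and scene view (379,220), (360,201), (343,185), (327,172). The red rack is at top (200,220). The things that could be mistaken for the targets are yellow/white/pink files at top (308,184), (281,183), (263,182) and yellow at (297,249). I choose the green ones standing in the wooden rack.

```bash
cat > h.py <<'E'
import numpy as np, cv2
from bench import r
from scipy.spatial.transform import Rotation as R
def ray(p,u,v):
    V=p['view']; d=np.array([(u-p['cx'])/p['fx'],-(v-p['cy'])/p['fy'],-1.]); Rt=V[:3,:3].T
    return -Rt@V[:3,3], Rt@d
def plane(p,u,v,z):
    o,d=ray(p,u,v); return o+d*(z-o[2])/d[2]
def tri(a,b):
    (o1,d1),(o2,d2)=a,b; s=np.linalg.lstsq(np.c_[d1,-d2],o2-o1,rcond=None)[0]
    p,q=o1+s[0]*d1,o2+s[1]*d2; return (p+q)/2,np.linalg.norm(p-q)
def proj(p,X):
    c=p['view'][:3,:3]@X+p['view'][:3,3]; return np.array([p['cx']+p['fx']*c[0]/-c[2],p['cy']+p['fy']*c[1]/c[2]])
def hsv(im): return cv2.cvtColor(im,cv2.COLOR_RGB2HSV)
def blobs(m,amin):
    n,l,s,c=cv2.connectedComponentsWithStats(m.astype(np.uint8)); return [(l==i,s[i],c[i]) for i in range(1,n) if s[i,4]>=amin]
E
python3 - <<'E'
from h import *
C={}
for n in("scene","top"):
    im=cv2.cvtColor(cv2.imread(f"pics/{n}0.png"),cv2.COLOR_BGR2RGB); h=hsv(im); C[n]=r.camera_params(n)
    g=(h[...,0]>50)&(h[...,0]<75)&(h[...,1]>140); g[:150]=0
    for m,s,c in blobs(g,12): print(n,'green',s,c)
    red=((h[...,0]<5)|(h[...,0]>175))&(h[...,1]>170)
    for m,s,c in blobs(red,500):
        print(n,'red',s,c); 
        cn=cv2.findContours(m.astype(np.uint8),0,2)[0][0]; print(cv2.approxPolyDP(cn,4,True)[:,0].tolist())
        x,y,w,hh=s[:4]; k=cv2.resize(im[y-8:y+hh+8,x-8:x+w+8],None,fx=4,fy=4,interpolation=cv2.INTER_CUBIC)
        cv2.imwrite(f'pics/red_{n}.png',k[...,::-1]); print('crop origin',x-8,y-8)
    w=(h[...,0]>6)&(h[...,0]<18)&(h[...,1]>120); w[:, :230]=0; w[:,420:]=0; w[:150]=0
    for m,s,c in blobs(w,300): 
        cn=cv2.findContours(m.astype(np.uint8),0,2)[0][0]; print(n,'wood',s,c,cv2.approxPolyDP(cn,3,True)[:,0].tolist())
a=cv2.imread('pics/red_top.png');b=cv2.imread('pics/red_scene.png')
H=max(a.shape[0],b.shape[0]); o=np.zeros((H,a.shape[1]+b.shape[1],3),np.uint8); o[:a.shape[0],:a.shape[1]]=a;o[:b.shape[0],a.shape[1]:]=b
cv2.imwrite('pics/red2.png',o);print(o.shape,a.shape)
E
```

```text
scene green [324 162   7  26 160] [327.      174.18125]
scene green [339 174   8  27 185] [342.36756757 186.76756757]
scene green [356 188   8  28 199] [359.4321608  201.05025126]
scene green [374 203  10  29 230] [378.35652174 216.54782609]
scene red [ 391  256  101   89 4121] [440.50885707 297.47197282]
[[467, 256], [397, 299], [391, 312], [411, 328], [411, 344], [475, 300], [491, 280]]
crop origin 383 248
scene wood [ 345  206   54   80 2088] [370.6690613 253.1795977] [[346, 206], [351, 221], [349, 260], [374, 285], [394, 276], [397, 250], [382, 237], [380, 246], [374, 249], [373, 229], [362, 221], [362, 230], [356, 233], [355, 215]]
top green [251 206   8   7  37] [254.54054054 209.05405405]
top green [277 208   6   8  37] [279.67567568 211.2972973 ]
top green [302 210   7   8  36] [305.16666667 213.22222222]
top green [328 212   6   8  36] [330.5 215.5]
top red [ 183  184   35   69 2142] [199.86694678 218.52941176]
[[186, 185], [183, 251], [214, 252], [217, 191], [206, 184]]
crop origin 175 176
top wood [ 246  203   98   30 1831] [295.68924085 218.88530857] [[248, 204], [249, 225], [342, 232], [343, 211], [332, 210], [336, 217], [330, 222], [325, 217], [329, 210], [306, 208], [311, 214], [305, 220], [300, 216], [302, 207], [281, 206], [286, 212], [281, 218], [274, 213], [277, 205], [256, 204], [261, 211], [259, 217], [248, 209], [252, 203]]
(420, 672, 3) (340, 204, 3)
```

View pics/red2.png

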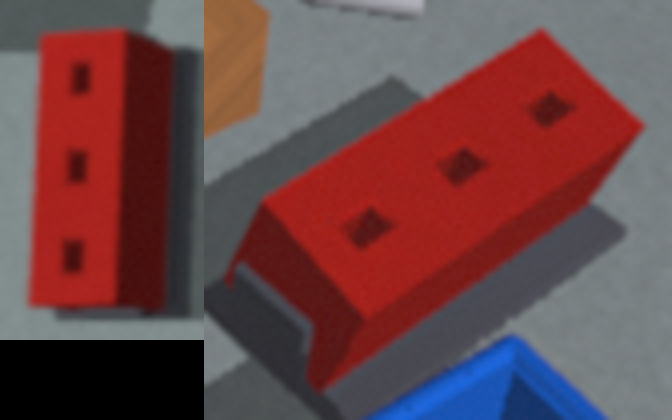

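The red rack leans towards world +y, and its three slots run along world x. Top-face corners and slot mouths are clear in both views.

```bash
python3 - <<'E'
from h import *
T,S=r.camera_params('top'),r.camera_params('scene')
t=lambda a:(a[0]/4+175-.4,a[1]/4+176-.4); s=lambda a:(a[0]/4+383-.4,a[1]/4+248-.4)
print('holes')
H=[]
for a,b in [((80,78),(164,231)),((77,166),(259,167)),((72,256),(347,109))]:
    x=tri(ray(T,*t(a)),ray(S,*s(b))); print(x); H.append(x[0])
print('corners +x+y,+x-y,-x-y,-x+y'); K=[]
for a,b in [((42,35),(60,205)),((125,30),(165,320)),((115,303),(438,127)),((30,303),(337,30))]:
    x=tri(ray(T,*t(a)),ray(S,*s(b))); print(x); K.append(x[0])
K=np.array(K); ex=(K[0]+K[1]-K[2]-K[3])/2; ey=(K[0]+K[3]-K[1]-K[2])/2
print('size',np.linalg.norm(ex),np.linalg.norm(ey),'yaw',np.arctan2(ex[1],ex[0]),'lean',np.arcsin(-ey[2]/np.linalg.norm(ey)),'ctr',K.mean(0))
print('files')
F=[]
# tip of handle top: topmost in scene ; top-view blob
for a,b in [((254.5,209),(378.4,216.5)),((279.7,211.3),(359.4,201)),((305.2,213.2),(342.4,186.8)),((330.5,215.5),(327,174.2))]:
    print(tri(ray(T,*a),ray(S,*b)), plane(T,*a,.2)); F.append(plane(T,*a,.2))
F=np.array(F); d=F[0]-F[3]; print('pitch',np.linalg.norm(d[:2])/3,'row dir',np.arctan2(d[1],d[0])-np.pi/2)
print('wood top corners'); W=[plane(T,u,v,.08) for u,v in [(248,204),(249,225),(342,232),(343,211)]]; print(np.array(W))
print('lookalikes (z=.15?)')
for n in('top',):
    im=cv2.cvtColor(cv2.imread(f"pics/{n}0.png"),cv2.COLOR_BGR2RGB)
    for u,v in [(263,182),(281,183),(308,184),(297,249)]: print(plane(T,u,v,.19))
E
```

```text
holes
(array([0.59156771, 0.33664129, 0.09336399]), np.float64(0.001638428497681645))
(array([0.52127024, 0.33549722, 0.09436389]), np.float64(0.0007750927842773419))
(array([0.45118074, 0.33535036, 0.09513768]), np.float64(0.0013475850546812817))
corners +x+y,+x-y,-x-y,-x+y
(array([0.63392757, 0.33753426, 0.13709089]), np.float64(0.05055844888903281))
(array([0.62185336, 0.33463335, 0.05261819]), np.float64(0.052546420278494564))
(array([0.40297304, 0.33292668, 0.05533696]), np.float64(0.05137375202983255))
(array([0.42752987, 0.33328191, 0.13685271]), np.float64(0.05077397050299361))
size 0.21266350312363463 0.08500676805185796 yaw 0.014011131139478928 lean -1.352763800434902 ctr [0.52157096 0.33459405 0.09547469]
files
(array([0.53546878, 0.13448382, 0.1692991 ]), np.float64(0.0021318230013784656)) [0.52983534 0.13047528 0.2       ]
(array([0.52887988, 0.05958146, 0.16870363]), np.float64(0.002591453642543063)) [0.52311096 0.05730568 0.2       ]
(array([ 0.52280366, -0.01552581,  0.16907   ]), np.float64(0.0015748534986193522)) [ 0.51757819 -0.01643224  0.2       ]
(array([ 0.51621724, -0.09020896,  0.16859649]), np.float64(0.0019819475833047903)) [ 0.51090341 -0.08932392  0.2       ]
pitch 0.0735376761400756 row dir -0.08592080336765173
wood top corners
[[ 0.5648528   0.17007356  0.08      ]
 [ 0.49814649  0.1649411   0.08      ]
 [ 0.47643253 -0.12596056  0.08      ]
 [ 0.5425155  -0.12951849  0.08      ]]
lookalikes (z=.15?)
[0.61190565 0.10911689 0.19      ]
[0.60883307 0.05596032 0.19      ]
[ 0.60573838 -0.02353162  0.19      ]
[0.41542026 0.00673515 0.19      ]
```

```bash
cat >> h.py <<'E'
def tool(yaw,tilt=0):  # yaw of tool x about world z; tilt: tool leaned about its x so that its back goes to +y
    return R.from_euler('z',yaw)*R.from_euler('x',-tilt)*R.from_euler('x',np.pi)
def row(pos,Rt):
    s=r.read_state(); R0=R.from_quat(s['eef_rot'])
    print('t',round(s['time'],2),'ee',np.round(s['ee_pos'],4),'row cm',np.round(R0.inv().apply(np.array(pos)-s['ee_pos'])*100,2),'rv',np.round((R0.inv()*Rt).as_rotvec(),3),'F',np.round(s['ft_force'],1),'w',round(s['width'],4))
E
python3 - <<'E'
from h import *
T,S=r.camera_params('top'),r.camera_params('scene')
t=lambda a:(a[0]/4+175-.4,a[1]/4+176-.4); s=lambda a:(a[0]/4+383-.4,a[1]/4+248-.4); K=[]
for a,b in [((42,35),(165,320)),((125,30),(60,205)),((115,303),(337,30)),((30,303),(438,127))]:
    x=tri(ray(T,*t(a)),ray(S,*s(b))); print(x); K.append(x[0])
K=np.array(K); ex=(K[0]+K[1]-K[2]-K[3])/2; ey=(K[0]+K[3]-K[1]-K[2])/2
print('size',np.linalg.norm(ex),np.linalg.norm(ey),'yaw',np.arctan2(ex[1],ex[0]),'lean',np.arcsin(-ey[2]/np.linalg.norm(ey)),'ctr',K.mean(0))
row([.5,.02,.34],tool(-.0855))
E
```

```text
(array([0.62731077, 0.37123217, 0.08625491]), np.float64(0.0004594123902733491))
(array([0.62810826, 0.30012034, 0.10342264]), np.float64(0.0019337995087250297))
(array([0.41454724, 0.29750802, 0.1050839 ]), np.float64(0.0017608799129135027))
(array([0.41559473, 0.36827723, 0.08713785]), np.float64(0.001664419146275464))
size 0.2126605533459915 0.0730808984294093 yaw 0.013090134412145548 lean 0.24261216293552007 ctr [0.52139025 0.33428444 0.09547483]
t 0.1 ee [ 0.1617 -0.6034  0.2218] row cm [ 48.82 -51.47 -11.75] rv [-0.001  0.     0.347] F [ 0.2  0.3 -0.4] w 0.087
```

Emit:
carry_out --steps '[[[0,0,-4,0,0,0],[3,-3,-8,0,0,0.1],[48.8,-51.5,-11.8,0,0,0.347],[48.8,-51.5,-11.8,0,0,0.347],[48.8,-51.5,-11.8,0,0,0.347],[48.8,-51.5,-11.8,0,0,0.347],[48.8,-51.5,-11.8,0,0,0.347],[48.8,-51.5,-11.8,0,0,0.347],[48.8,-51.5,-11.8,0,0,0.347],[48.8,-51.5,-11.8,0,0,0.347],[48.8,-51.5,-11.8,0,0,0.347],[48.8,-51.5,-11.8,0,0,0.347],[48.8,-51.5,-11.8,0,0,0.347],[48.8,-51.5,-11.8,0,0,0.347],[48.8,-51.5,-11.8,0,0,0.347],[48.8,-51.5,-11.8,0,0,0.347],[48.8,-51.5,-11.8,0,0,0.347],[48.8,-51.5,-11.8,0,0,0.347],[48.8,-51.5,-11.8,0,0,0.347],[48.8,-51.5,-11.8,0,0,0.347]]]' --hand 0 --squeeze 3

```text
time: 1.77
ee_pos: [0.5006, 0.0246, 0.3404]
eef_rot: [0.999, -0.039, -0.0, -0.001]
ft_force: [0.5, -0.5, 0.0]
width: 0.0436
grip_force: 0.0
```

```bash
python3 - <<'E'
from h import *
p=r.camera_params('wrist'); im=r.camera('wrist'); cv2.imwrite('pics/w1.png',im[...,::-1])
h=hsv(im); g=(h[...,0]>50)&(h[...,0]<75)&(h[...,1]>140)
for m,s,c in blobs(g,40): print(s,c)
print('camC',ray(p,320,200)); np.save('w1.npy',p['view']); print(p['fx'],p['cx'],p['cy'])
for y,x in [(-.0902,.5162),(-.0155,.5228),(.0596,.5289),(.1345,.5355)]: print('expected top',proj(p,np.array([x,y,.205])))
row([.516,-.09,.25],tool(-.0855))
E
```

```text
camC (array([0.57681436, 0.01814347, 0.50234478]), array([-0.27469945,  0.00882179, -0.96159882]))
357.3552748986871 314.915746121636 200.97799006005724
expected top [449.83191707 162.33691609]
expected top [360.49859438 161.42732499]
expected top [270.7049387  161.14335021]
expected top [181.07346713 160.25171224]
t 1.82 ee [0.5    0.022  0.3401] row cm [ 2.51 11.04  9.  ] rv [-0.001  0.001  0.004] F [-0.1 -0.1 -0.3] w 0.0435
```

View pics/w1.png

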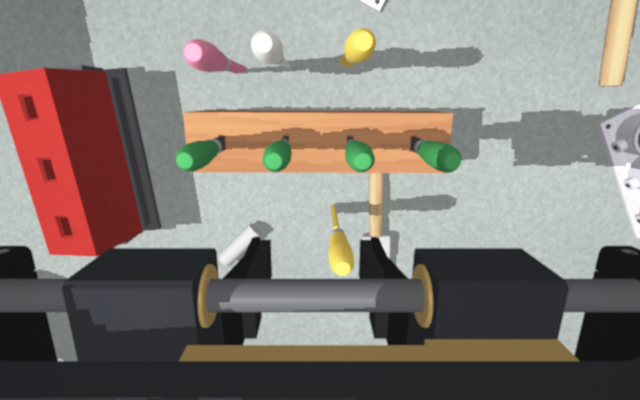

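The wrist crop shows green handles in the wooden rack at (187,159), (274,160), (360,162) and (450,161). The look-alikes are pink (203,55), white (267,47), yellow (360,45) and yellow (340,250). The positions agree within 3–5 mm. I'll test d (rightmost) first by closing at 3 N, offset 8 mm along the row. A sound handle should block the fingers; a loose one should follow.

```bash
python3 - <<'E'
from h import *
row([.517,-.0835,.25],tool(-.0855)); row([.517,-.0835,.156],tool(-.0855))
E
```

```text
t 1.82 ee [0.5    0.022  0.3401] row cm [ 2.56 10.38  9.  ] rv [-0.001  0.001  0.004] F [-0.1 -0.1 -0.3] w 0.0435
t 1.82 ee [0.5    0.022  0.3401] row cm [ 2.57 10.39 18.4 ] rv [-0.001  0.001  0.004] F [-0.1 -0.1 -0.3] w 0.0435
```

Emit:
carry_out --steps '[[[1,4,0,0,0,0],[2,8,2,0,0,0],[2.6,10.4,5,0,0,0],[2.6,10.4,8.5,0,0,0],[2.6,10.4,9,0,0,0],[2.6,10.4,12,0,0,0],[2.6,10.4,15,0,0,0],[2.6,10.4,17.5,0,0,0],[2.6,10.4,18.4,0,0,0],[2.6,10.4,18.4,0,0,0],[2.6,10.4,18.4,0,0,0]]]' --hand -0.3

```text
time: 2.73
ee_pos: [0.5174, -0.0857, 0.1582]
eef_rot: [0.999, -0.042, 0.001, 0.0]
ft_force: [-0.1, -0.4, 0.2]
width: 0.0567
grip_force: 0.0
```

Emit:
carry_out --steps '[[[0,0,0,0,0,0],[0,0,0,0,0,0],[0,0,0,0,0,0],[0,0,0,0,0,0],[0,0,0,0,0,0],[0,0,0,0,0,0],[0,0,0,0,0,0],[0,0,0,0,0,0]]]' --hand 1 --squeeze 3

```text
time: 3.4
ee_pos: [0.5171, -0.0876, 0.157]
eef_rot: [0.999, -0.043, 0.0, 0.001]
ft_force: [-1.4, -4.9, 3.9]
width: 0.0252
grip_force: 3.0
```

Emit:
carry_out --steps '[[[0,0.4,0,0,0,0],[0,0.8,0,0,0,0],[0,1.1,0,0,0,0],[0,1.4,0,0,0,0],[0,1.4,0,0,0,0],[0,1.4,0,0,0,0]]]'

```text
time: 3.9
ee_pos: [0.516, -0.0983, 0.1567]
eef_rot: [0.999, -0.042, 0.0, -0.001]
ft_force: [-0.7, 6.0, 3.0]
width: 0.0288
grip_force: 3.0
```

d is sound: about 9 mm of total travel with 5–6 N at both ends. Next is c.

Emit:
carry_out --steps '[[[0,0,0,0,0,0],[0,0,0,0,0,0],[0,-0.4,0,0,0,0],[0,-0.4,-3,0,0,0],[0,-0.4,-6,0,0,0],[0,-0.4,-8.5,0,0,0],[0,-3.5,-9,0,0,0],[0,-7,-9,0,0,0],[0,-8.9,-8.5,0,0,0],[0,-8.9,-8,0,0,0],[0,-8.9,-5,0,0,0],[0,-8.9,-2,0,0,0],[0,-8.9,0,0,0,0],[0,-8.9,0,0,0,0],[0,-8.9,0,0,0,0]]]' --hand -0.3

```text
time: 5.15
ee_pos: [0.5227, -0.0116, 0.1561]
eef_rot: [0.999, -0.043, -0.001, 0.0]
ft_force: [0.1, 0.5, 0.1]
width: 0.0571
grip_force: 0.0
```

Emit:
carry_out --steps '[[[0,0,0,0,0,0],[0,0,0,0,0,0],[0,0,0,0,0,0],[0,0,0,0,0,0],[0,0,0,0,0,0],[0,0,0,0,0,0],[0,0,0,0,0,0],[0,0,0,0,0,0]]]' --hand 1 --squeeze 3

```text
time: 5.82
ee_pos: [0.5236, -0.0128, 0.1571]
eef_rot: [0.999, -0.043, 0.0, 0.001]
ft_force: [-0.6, -5.2, 3.8]
width: 0.0252
grip_force: 3.0
```

c is also stiff at the same travel (5.2 N at +4.5 mm), so it's sound. Next is b.

Emit:
carry_out --steps '[[[0,0,0,0,0,0],[0,0,0,0,0,0],[0,0.3,0,0,0,0],[0,0.3,-3,0,0,0],[0,0.3,-6,0,0,0],[0,0,-8.5,0,0,0],[0,-3.5,-9,0,0,0],[0,-6.5,-9,0,0,0],[0,-7.6,-8.5,0,0,0],[0,-7.6,-8,0,0,0],[0,-7.6,-5,0,0,0],[0,-7.6,-2,0,0,0],[0,-7.6,0,0,0,0],[0,-7.6,0,0,0,0],[0,-7.6,0,0,0,0]]]' --hand -0.3

```text
time: 7.07
ee_pos: [0.5292, 0.064, 0.156]
eef_rot: [0.999, -0.043, -0.001, -0.0]
ft_force: [-0.5, -0.7, 0.7]
width: 0.0572
grip_force: 0.0
```

Emit:
carry_out --steps '[[[0,0,0,0,0,0],[0,0,0,0,0,0],[0,0,0,0,0,0],[0,0,0,0,0,0],[0,0,0,0,0,0],[0,0,0,0,0,0],[0,0,0,0,0,0],[0,0,0,0,0,0]]]' --hand 1 --squeeze 3

```text
time: 7.73
ee_pos: [0.5299, 0.0645, 0.1568]
eef_rot: [0.999, -0.043, 0.0, 0.0]
ft_force: [-0.9, -1.0, 3.7]
width: 0.0258
grip_force: 3.1
```

b follows freely, so it's loose. Next is a.

Emit:
carry_out --steps '[[[0,0,0,0,0,0],[0,0,0,0,0,0],[0,0,0,0,0,0],[0,0,-3,0,0,0],[0,0,-6,0,0,0],[0,0,-8.5,0,0,0],[0,-3.5,-9,0,0,0],[0,-6.5,-9,0,0,0],[0,-7.5,-8.5,0,0,0],[0,-7.5,-8,0,0,0],[0,-7.5,-5,0,0,0],[0,-7.5,-2,0,0,0],[0,-7.5,0,0,0,0],[0,-7.5,0,0,0,0],[0,-7.5,0,0,0,0]]]' --hand -0.3

```text
time: 8.98
ee_pos: [0.5356, 0.1382, 0.1558]
eef_rot: [0.999, -0.043, -0.001, 0.0]
ft_force: [-0.5, 0.0, 1.0]
width: 0.0565
grip_force: 0.0
```

Emit:
carry_out --steps '[[[0,0,0,0,0,0],[0,0,0,0,0,0],[0,0,0,0,0,0],[0,0,0,0,0,0],[0,0,0,0,0,0],[0,0,0,0,0,0],[0,0,0,0,0,0],[0,0,0,0,0,0]]]' --hand 1 --squeeze 3

```text
time: 9.65
ee_pos: [0.5363, 0.1393, 0.1568]
eef_rot: [0.999, -0.043, 0.0, 0.0]
ft_force: [0.1, -0.6, 2.6]
width: 0.0258
grip_force: 3.1
```

a is loose too. So a and b are loose, and c and d are sound. I'll centre a, grip firmly and lift.

Emit:
carry_out --steps '[[[0,0.35,0,0,0,0],[0,0.65,0,0,0,0],[0,0.65,0,0,0,0],[0,0.65,0,0,0,0]]]' --hand 1 --squeeze 3

```text
time: 9.98
ee_pos: [0.5356, 0.1326, 0.1565]
eef_rot: [0.999, -0.043, -0.0, 0.0]
ft_force: [-0.1, -0.5, -0.0]
width: 0.0253
grip_force: 3.0
```

Emit:
carry_out --steps '[[[0,0,0,0,0,0],[0,0,0,0,0,0],[0,0,0,0,0,0],[0,0,0,0,0,0],[0,0,-1.5,0,0,0],[0,0,-3,0,0,0],[0,0,-5,0,0,0],[0,0,-7,0,0,0],[0,0,-10,0,0,0],[0,0,-13,0,0,0],[0,0,-15,0,0,0],[0,0,-15,0,0,0]]]' --hand 1 --squeeze 30

```text
time: 10.98
ee_pos: [0.5368, 0.1338, 0.3108]
eef_rot: [0.999, -0.042, 0.003, -0.001]
ft_force: [-0.0, 0.5, -0.7]
width: 0.0239
grip_force: 29.9
```

```bash
python3 - <<'E'
from h import *
im=r.camera('scene'); k=cv2.resize(im[60:360,260:520],None,fx=2,fy=2,interpolation=cv2.INTER_CUBIC); cv2.imwrite('pics/s2.png',k[...,::-1])
row([.5214,.3345,.3],tool(.013,.36))
E
```

```text
t 11.03 ee [0.5363 0.1334 0.3083] row cm [ -3.19 -19.91   0.83] rv [-0.36   0.015 -0.098] F [ 0.   0.2 -1. ] w 0.0238
```

View pics/s2.png

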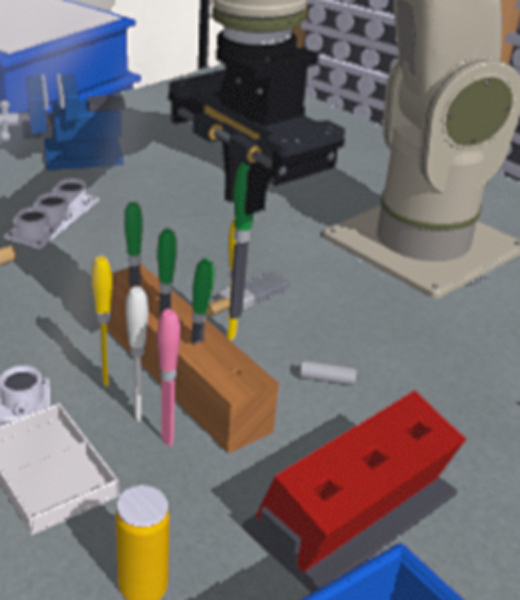

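File a hangs from the gripper at crop (240,250), and c, d and b still stand in the rack. I'll compute the pre-insert pose with the handle at 0.37 rad, so the blade rests on its stop near 0.27.

```bash
cat >> h.py <<'E'
M=np.array([.5214,.3345,.095]); YR=.013
def u(t): return np.array([-np.sin(t)*np.sin(YR),np.sin(t)*np.cos(YR),np.cos(t)])
def tcp(i,up,th=.37,bl=.27,g=.1655,slot=.26):
    tip=M+i*.07*np.array([np.cos(YR),np.sin(YR),0])+up*u(slot); return tip+.105*u(bl)+(g-.105-.019)*u(th), tip
E
python3 - <<'E'
from h import *
p,t=tcp(0,.045); print(p,t); row(p,tool(YR,.37))
E
```

```text
[0.52069045 0.38907785 0.27837508] [0.52124961 0.34606765 0.13848755]
t 11.03 ee [0.5363 0.1334 0.3083] row cm [ -3.74 -25.34   3.  ] rv [-0.37   0.015 -0.098] F [ 0.   0.2 -1. ] w 0.0238
```

Emit:
carry_out --steps '[[[0,-3,0,0,0,0],[-0.5,-6.5,0,-0.05,0,-0.02],[-1,-10,0,-0.12,0,-0.04],[-2,-13.5,0,-0.18,0,-0.06],[-3,-17,0,-0.24,0.01,-0.08],[-3.7,-20,1,-0.3,0.01,-0.098],[-3.7,-23,2,-0.34,0.015,-0.098],[-3.7,-25,2.5,-0.37,0.015,-0.098],[-3.7,-25.3,3,-0.37,0.015,-0.098],[-3.7,-25.3,3,-0.37,0.015,-0.098],[-3.7,-25.3,3,-0.37,0.015,-0.098],[-3.7,-25.3,3,-0.37,0.015,-0.098]]]'

```text
time: 12.03
ee_pos: [0.5211, 0.3866, 0.2769]
eef_rot: [0.983, 0.006, -0.0, 0.184]
ft_force: [0.6, -0.5, 0.2]
width: 0.0242
grip_force: 30.0
```

```bash
python3 - <<'E'
from h import *
im=r.camera('scene'); a=im[120:340,340:520].copy(); b=r.camera('top')[150:270,140:260]
S,T=r.camera_params('scene'),r.camera_params('top')
p,t=tcp(0,.045); print('tip expected px',proj(S,t),proj(T,t),'pivot',proj(S,t+.105*u(.27)),proj(T,t+.105*u(.27)))
k=np.zeros((600,800,3),np.uint8); a=cv2.resize(a,None,fx=2.6,fy=2.6,interpolation=cv2.INTER_CUBIC);k[:a.shape[0],:a.shape[1]]=a
b=cv2.resize(b,None,fx=2.7,fy=2.7,interpolation=cv2.INTER_CUBIC);k[:b.shape[0],470:470+b.shape[1]]=b
cv2.imwrite('pics/s3.png',k[...,::-1]); row(p,tool(YR,.37))
E
```

```text
tip expected px [454.86081545 276.64759738] [186.4593856  214.98763992] pivot [475.66242559 244.64371588] [166.11121819 209.93238343]
t 12.13 ee [0.5212 0.3866 0.2775] row cm [-0.05 -0.2  -0.17] rv [-0.     0.002 -0.001] F [ 0.2 -0.4 -0.4] w 0.0242
```

View pics/s3.png

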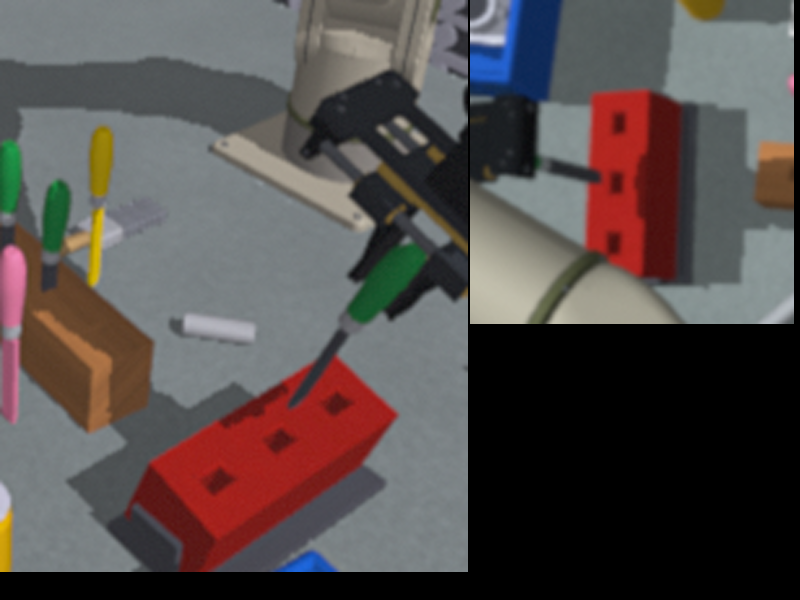

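```bash
python3 - <<'E'
from h import *
S,T=r.camera_params('scene'),r.camera_params('top')
f=lambda a:(a[0]/2.6+340-.4,a[1]/2.6+120-.4); g=lambda a:((a[0]-470)/2.7+140-.4,a[1]/2.7+150-.4)
for n,a,b in [('tip',(292,405),(600,179)),('neck',(348,325),(543,163)),('slot0',(280,440),(616,182)),('slot-',(337,404),(614,242)),('slot+',(218,481),(619,121))]: print(n,tri(ray(S,*f(a)),ray(T,*g(b))))
E
```

```text
tip (array([0.52002787, 0.34072962, 0.13695005]), np.float64(0.004316129309164685))
neck (array([0.52173234, 0.37181121, 0.23863787]), np.float64(0.0027026814134893462))
slot0 (array([0.52145601, 0.33546919, 0.09593152]), np.float64(0.0011473836071601417))
slot- (array([0.45198999, 0.33491953, 0.09492127]), np.float64(0.0001606693719125431))
slot+ (array([0.59281111, 0.33601526, 0.09586119]), np.float64(0.00017289913033833275))
```

```bash
python3 - <<'E'
from h import *
R0=R.from_quat(r.read_state()['eef_rot'])
o=np.array([.001,.0045,0])
for s in (0,.03,.045,.065,.085,.107): print(s,np.round(R0.inv().apply(o-s*u(.26))*100,2))
E
```

```text
0 [ 0.1  -0.42 -0.16]
0.03 [ 0.11 -0.75  2.82]
0.045 [ 0.12 -0.91  4.31]
0.065 [ 0.12 -1.13  6.3 ]
0.085 [ 0.12 -1.35  8.29]
0.107 [ 0.13 -1.59 10.47]
```

Emit:
carry_out --steps '[[[0.1,-0.42,-0.16,0,0,0],[0.1,-0.55,1,0,0,0],[0.1,-0.75,2.8,0,0,0],[0.1,-0.83,3.6,0,0,0],[0.1,-0.91,4.3,0,0,0],[0.1,-0.97,4.9,0,0,0],[0.1,-1.05,5.5,0,0,0],[0.1,-1.13,6.3,0,0,0],[0.1,-1.13,6.3,0,0,0]]]'

```text
time: 12.88
ee_pos: [0.5211, 0.3753, 0.2124]
eef_rot: [0.983, 0.007, -0.001, 0.185]
ft_force: [-0.6, -0.2, -1.0]
width: 0.024
grip_force: 30.0
```

```bash
python3 - <<'E'
from h import *
im=r.camera('scene'); a=im[180:340,380:520].copy(); b=r.camera('top')[180:260,150:230]
k=np.zeros((480,800,3),np.uint8); a=cv2.resize(a,None,fx=3,fy=3,interpolation=cv2.INTER_CUBIC);k[:480,:420]=a
b=cv2.resize(b,None,fx=4,fy=4,interpolation=cv2.INTER_CUBIC);k[:320,430:750]=b
cv2.imwrite('pics/s4.png',k[...,::-1]); row([.52,.38,.22],tool(YR,.37))
E
```

```text
t 12.98 ee [0.5212 0.3758 0.2137] row cm [-0.12 -0.16 -0.74] rv [0.001 0.003 0.002] F [-0.4  0.2 -0.5] w 0.0236
```

View pics/s4.png

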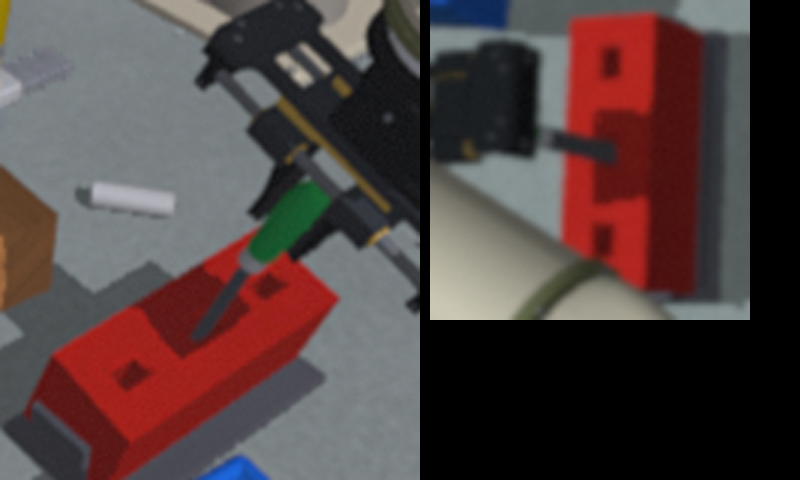

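The blade is in the middle slot with no contact force. I'll continue down, then release.

Emit:
carry_out --steps '[[[0,-0.1,0.9,0,0,0],[0,-0.2,1.8,0,0,0],[0,-0.3,2.7,0,0,0],[0,-0.4,3.5,0,0,0],[0,-0.46,4.1,0,0,0],[0,-0.46,4.1,0,0,0],[0,-0.46,4.1,0,0,0]]]'

```text
time: 13.57
ee_pos: [0.5212, 0.3651, 0.1736]
eef_rot: [0.983, 0.007, -0.001, 0.184]
ft_force: [0.1, -0.2, -1.5]
width: 0.0237
grip_force: 30.0
```

Emit:
carry_out --steps '[[[0,0,0,0,0,0],[0,0,0,0,0,0],[0,0,0,0,0,0],[0,0,-1,0,0,0],[0,0,-3,0,0,0],[0,0,-6,0,0,0],[0,0,-9,0,0,0],[0,0,-12,0,0,0],[0,0,-12,0,0,0]]]' --hand -0.1

```text
time: 14.32
ee_pos: [0.5205, 0.412, 0.2921]
eef_rot: [0.984, 0.007, 0.002, 0.181]
ft_force: [-0.6, 0.1, 0.4]
width: 0.0478
grip_force: 0.0
```

```bash
python3 - <<'E'
from h import *
im=r.camera('scene'); a=im[110:340,320:520].copy(); b=r.camera('top')[180:260,150:350]
k=np.zeros((575,800,3),np.uint8); a=cv2.resize(a,(400,460),interpolation=cv2.INTER_CUBIC);k[:460,:400]=a
b=cv2.resize(b,(400,160),interpolation=cv2.INTER_CUBIC);k[:160,400:]=b
p=r.camera_params('wrist')
w=r.camera('wrist');k[170:420,400:]=cv2.resize(w,(400,250))
cv2.imwrite('pics/s5.png',k[...,::-1]); row([.5295,.0625,.27],tool(-.0855)); row([.5295,.0625,.1565],tool(-.0855))
E
```

```text
t 14.47 ee [0.5209 0.4092 0.2861] row cm [ 0.39 31.76 14.02] rv [ 0.369 -0.015  0.099] F [ 0.2  0.5 -0.4] w 0.0476
t 14.47 ee [0.5209 0.4092 0.2861] row cm [ 0.43 27.66 24.61] rv [ 0.369 -0.015  0.099] F [ 0.2  0.5 -0.4] w 0.0476
```

View pics/s5.png

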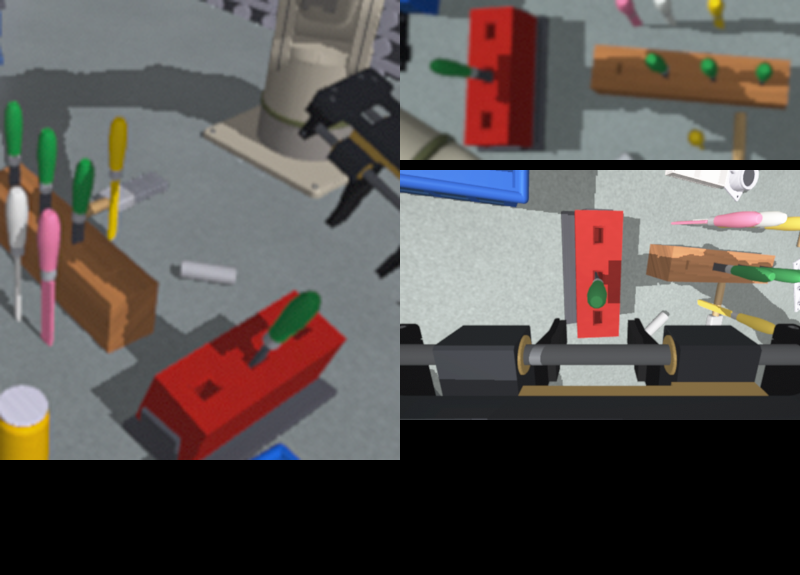

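a stands fully down in the middle red slot, with its handle leaning to +y. b leans to +y in the wooden rack. I'll fetch b next.

Emit:
carry_out --steps '[[[0,3.5,1,0,0,0],[0.1,7,2.5,0.05,0,0.01],[0.1,10.7,4.2,0.12,0,0.03],[0.2,14.4,6,0.2,0,0.05],[0.3,18.2,8,0.28,-0.01,0.07],[0.3,22,9.6,0.34,-0.015,0.09],[0.4,26,11.5,0.369,-0.015,0.099],[0.4,29.5,13,0.369,-0.015,0.099],[0.4,31.6,14,0.369,-0.015,0.099],[0.4,31.6,14,0.369,-0.015,0.099],[0.4,30.5,16.8,0.369,-0.015,0.099],[0.4,29.3,19.8,0.369,-0.015,0.099],[0.4,28.2,22.7,0.369,-0.015,0.099],[0.4,27.5,24.5,0.369,-0.015,0.099],[0.4,27.5,24.5,0.369,-0.015,0.099],[0.4,27.5,24.5,0.369,-0.015,0.099]]]' --hand -0.1 --squeeze 3

```text
time: 15.8
ee_pos: [0.5283, 0.0639, 0.1561]
eef_rot: [0.999, -0.043, -0.001, 0.001]
ft_force: [-0.4, -0.1, 1.0]
width: 0.0476
grip_force: 0.0
```

Emit:
carry_out --steps '[[[0,0,0,0,0,0],[0,0,0,0,0,0],[0,0,0,0,0,0],[0,0,0,0,0,0],[0,0,0,0,0,0],[0,0,0,0,0,0]]]' --hand 1 --squeeze 3

```text
time: 16.3
ee_pos: [0.5296, 0.0638, 0.1574]
eef_rot: [0.999, -0.043, 0.001, 0.001]
ft_force: [-0.1, -0.7, 3.3]
width: 0.0256
grip_force: 3.0
```

Emit:
carry_out --steps '[[[0,0.35,0,0,0,0],[0,0.65,0,0,0,0],[0,0.65,0,0,0,0],[0,0.65,0,0,0,0]]]' --hand 1 --squeeze 3

```text
time: 16.63
ee_pos: [0.5286, 0.057, 0.1568]
eef_rot: [0.999, -0.043, 0.0, 0.001]
ft_force: [-0.2, 0.1, 1.8]
width: 0.0252
grip_force: 3.0
```

Emit:
carry_out --steps '[[[0,0,0,0,0,0],[0,0,0,0,0,0],[0,0,0,0,0,0],[0,0,0,0,0,0],[0,0,-1.5,0,0,0],[0,0,-3,0,0,0],[0,0,-5,0,0,0],[0,0,-7,0,0,0],[0,0,-10,0,0,0],[0,0,-13,0,0,0],[0,0,-15,0,0,0],[0,0,-15,0,0,0]]]' --hand 1 --squeeze 30

```text
time: 17.63
ee_pos: [0.5298, 0.058, 0.3108]
eef_rot: [0.999, -0.043, 0.003, 0.0]
ft_force: [0.5, -0.2, -1.3]
width: 0.0241
grip_force: 30.0
```

```bash
python3 - <<'E'
from h import *
p,t=tcp(-1,.045); p=p+[.001,.0035,0]; print(p,t); row(p,tool(YR,.37)); row(p+[0,0,.09],tool(YR,.37))
E
```

```text
[0.45169636 0.39166788 0.27837508] [0.45125553 0.34515767 0.13848755]
t 17.63 ee [0.5298 0.058  0.3108] row cm [-10.67 -32.57   3.17] rv [-0.369  0.013 -0.099] F [ 0.5 -0.2 -1.3] w 0.0241
t 17.63 ee [0.5298 0.058  0.3108] row cm [-10.62 -32.57  -5.83] rv [-0.369  0.013 -0.099] F [ 0.5 -0.2 -1.3] w 0.0241
```

Emit:
carry_out --steps '[[[-2,-3,-0.5,0,0,0],[-4.5,-6,-0.5,0,0,-0.02],[-7,-9.2,-0.5,-0.05,0,-0.04],[-9,-12.5,-0.5,-0.1,0,-0.06],[-10.6,-16,-0.5,-0.15,0,-0.08],[-10.6,-20,-0.5,-0.2,0.01,-0.099],[-10.6,-24,0,-0.26,0.013,-0.099],[-10.6,-28,1,-0.32,0.013,-0.099],[-10.6,-31,2,-0.369,0.013,-0.099],[-10.6,-32.6,3,-0.369,0.013,-0.099],[-10.6,-32.6,3,-0.369,0.013,-0.099],[-10.6,-32.6,3,-0.369,0.013,-0.099],[-10.6,-32.6,3,-0.369,0.013,-0.099]]]'

```text
time: 18.72
ee_pos: [0.4505, 0.3915, 0.2753]
eef_rot: [0.983, 0.008, -0.002, 0.185]
ft_force: [0.2, -0.4, -0.4]
width: 0.0241
grip_force: 30.0
```

```bash
python3 - <<'E'
from h import *
im=r.camera('scene'); a=im[120:340,340:520].copy(); b=r.camera('top')[150:270,140:260]
k=np.zeros((600,800,3),np.uint8); a=cv2.resize(a,None,fx=2.6,fy=2.6,interpolation=cv2.INTER_CUBIC);k[:a.shape[0],:a.shape[1]]=a
b=cv2.resize(b,None,fx=2.7,fy=2.7,interpolation=cv2.INTER_CUBIC);k[:b.shape[0],470:470+b.shape[1]]=b
cv2.imwrite('pics/s6.png',k[...,::-1]); p,t=tcp(-1,.045); p=p+[.001,.0035,0]; row(p,tool(YR,.37))
E
```

```text
t 18.82 ee [0.4517 0.3902 0.2768] row cm [-0.   -0.08 -0.2 ] rv [-0.     0.005  0.   ] F [ 0.5 -0.5 -1.9] w 0.0243
```

View pics/s6.png

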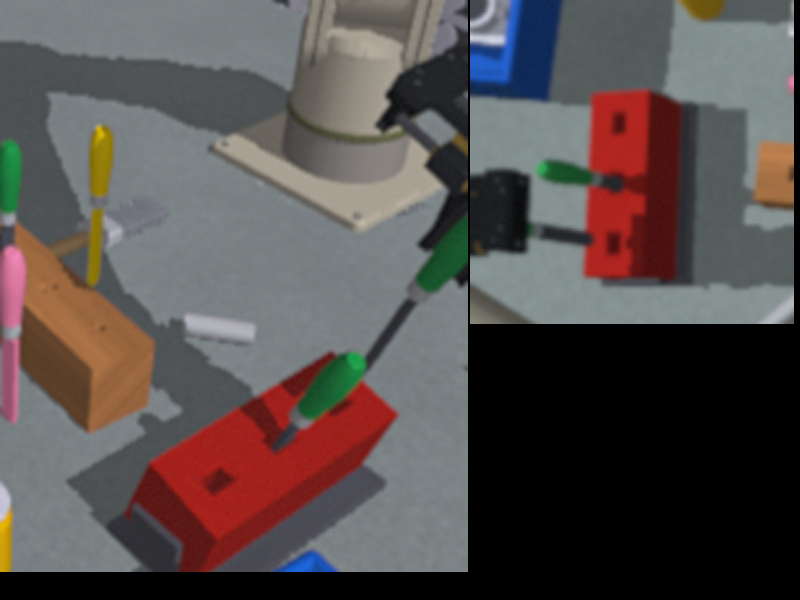

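b's blade hangs over the -70 slot in the same relation to its mouth as a's did (tip at top crop (591,239), slot at (614,242)). I'll insert part way and check the force.

Emit:
carry_out --steps '[[[0,-0.1,1,0,0,0],[0,-0.3,2.9,0,0,0],[0,-0.38,3.6,0,0,0],[0,-0.47,4.3,0,0,0],[0,-0.54,4.9,0,0,0],[0,-0.6,5.5,0,0,0],[0,-0.7,6.4,0,0,0],[0,-0.7,6.4,0,0,0]]]'

```text
time: 19.48
ee_pos: [0.4508, 0.374, 0.2127]
eef_rot: [0.983, 0.007, -0.002, 0.185]
ft_force: [-0.2, 0.5, -0.9]
width: 0.0236
grip_force: 30.0
```

```bash
python3 - <<'E'
from h import *
row([.4514,.3758,.2137],tool(YR,.37)); row([.4514,.3651,.173],tool(YR,.37))
E
```

```text
t 19.48 ee [0.4508 0.374  0.2127] row cm [ 0.06 -0.13 -0.16] rv [0.002 0.006 0.002] F [-0.2  0.5 -0.9] w 0.0236
t 19.48 ee [0.4508 0.374  0.2127] row cm [ 0.08 -0.61  4.02] rv [0.002 0.006 0.002] F [-0.2  0.5 -0.9] w 0.0236
```

No contact force. I'll go down the rest of the way, at the same depth as a.

Emit:
carry_out --steps '[[[0.05,-0.12,0.9,0,0,0],[0.05,-0.22,1.8,0,0,0],[0.05,-0.32,2.7,0,0,0],[0.05,-0.42,3.5,0,0,0],[0.05,-0.48,4.05,0,0,0],[0.05,-0.48,4.05,0,0,0],[0.05,-0.48,4.05,0,0,0]]]'

```text
time: 20.07
ee_pos: [0.4513, 0.3645, 0.1745]
eef_rot: [0.983, 0.007, -0.001, 0.184]
ft_force: [0.2, -0.1, -1.7]
width: 0.0239
grip_force: 30.0
```

Emit:
carry_out --steps '[[[0,0,0,0,0,0],[0,0,0,0,0,0],[0,0,0,0,0,0],[0,0,-1,0,0,0],[0,0,-3,0,0,0],[0,0,-6,0,0,0],[0,0,-9,0,0,0],[0,0,-13,0,0,0],[0,0,-16,0,0,0],[0,0,-16,0,0,0]]]' --hand -0.1

```text
time: 20.9
ee_pos: [0.451, 0.4256, 0.3305]
eef_rot: [0.984, 0.007, 0.001, 0.18]
ft_force: [0.4, -0.4, 1.1]
width: 0.0481
grip_force: 0.0
```

```bash
python3 - <<'E'
from h import *
im=r.camera('scene'); a=im[150:340,310:520].copy(); b=r.camera('top')[180:260,150:350]
k=np.zeros((600,800,3),np.uint8); k[:380,:420]=cv2.resize(a,(420,380),interpolation=cv2.INTER_CUBIC)
k[:152,420:]=cv2.resize(b,(380,152),interpolation=cv2.INTER_CUBIC)
w=r.camera('wrist');k[160:398,420:]=cv2.resize(w,(380,238))
cv2.imwrite('pics/s7.png',k[...,::-1]); print(r.read_state()['time'])
E
```

```text
21.05
```

View pics/s7.png

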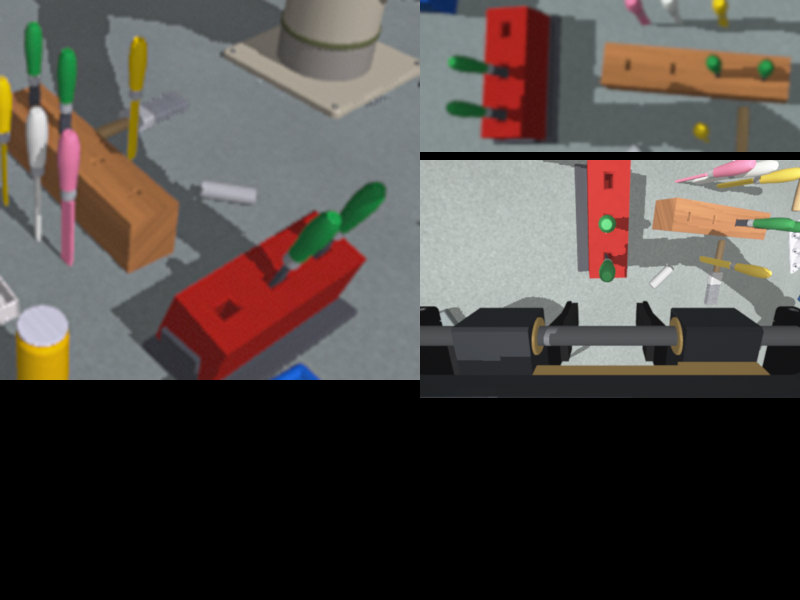

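```bash
python3 - <<'E'
from h import *
S,T=r.camera_params('scene'),r.camera_params('top')
f=lambda a:(a[0]/2+310-.3,a[1]/2+150-.3); g=lambda a:((a[0]-420)/1.9+150-.3,a[1]/1.9+180-.3)
for n,a,b in [('a top',(334,216),(452,62)),('b top',(380,187),(450,107))]: print(n,tri(ray(S,*f(a)),ray(T,*g(b))))
fl=M-.07*u(.26)
for bl in (.26,.3,.36): print('expected top a, seated',fl+.105*u(bl)+.09*u(bl+.1))
E
```

```text
a top (array([0.51859489, 0.38135599, 0.21217167]), np.float64(0.0013034818813033402))
b top (array([0.45005939, 0.38060187, 0.21230773]), np.float64(0.00017749288565916863))
expected top a, seated [0.52087088 0.37519906 0.21305436]
expected top a, seated [0.52077496 0.38257757 0.21055852]
expected top a, seated [0.52063369 0.3934435  0.20626659]
```

Both tops sit at z 0.212, which matches fully seated files (0.211–0.213 expected), with the handles against their stops. c and d are in their own slots and the gripper is clear.

```bash
python3 -c "
from bench import r
print(r.close_job())"
```

```text
the job is handed in; nothing more can be done
None
```

The loose-handled files, a and b, stand fully down in the red repair rack; the sound ones, c and d, are still in their own slots in the wooden rack, and the job is handed in (no verdict was returned).

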